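Pin the bead-tray tower

ROBOT

A 7-joint arm with a two-finger parallel gripper is mounted at the origin on the work surface. World frame = base frame: x ahead of the robot, y to its left, z up, the work surface at z = 0. Lengths are in m, angles in rad, forces in N, time in s.
With the tool pointing down it reaches from about 0.425 to 0.925 m from the base axis. Payload 6.8 kg.
Tool frame: the origin (TCP) lies midway between the tips of the shut fingers; the grasp point (between the pads) lies 19 mm behind it; z points along the fingers, y is the line along which they close (so a half turn about z gives the same grasp; the last joint's range is limited). The gripper opens to 85 mm and grips with 20 to 120 N. Pads are 22 mm wide; open, the fingers measure 114 mm over their backs; the gripper's body (76 mm by 85 mm) begins 54 mm behind the grasp point. The pads swing forward as they close: fully open they stand 13 mm farther back than shut.
Start: joints at [-1.289, 0.477, 0.022, 1.555, -0.011, 1.109, -0.083], TCP at [0.256, 0.624, 0.192] pointing down, gripper open.
Joint ranges: [-2.96, 2.96], [-0.34, 2.1], [-1.41, 1.46], [0.24, 2.44], [-1.37, 4.51], [0.17, 1.92], [-2.96, 2.96]. Speed limits (rad/s): [2.39, 2.39, 3.14, 3.14, 3.14, 3.14, 3.14].

INTERFACE

Orientations are given as a rotation vector (axis times angle).
In Python, from bench import r gives the robot as it stands. The module is installed in compiled form; this text tells all that it offers.
- The arm moves only by the tool apply_moves, never from a script. Its argument "rows" is a list of rows, each a list of 6 numbers: the shift along the tool's x, y, z scaled (see below), then the turn, a rotation vector about the tool's x, y, z scaled (see below). A call has 1 to 5 rows; each row is the pose to reach, as a shift and turn from the pose commanded when the call began, along the tool's axes at that moment; what a row does not reach only later rows make up. The controller multiplies each number of a shift by 0.25 m and each number of a turn by 90 degrees. A row lasts 1/8 s, in which the tool goes at most 62.5 mm and 10.7 degrees, less where a joint would pass 70% of its speed; a pose out of reach is approached as far as the arm can. A call with a number of a shift or a turn outside -1 to 1 is refused whole. A call with a gripper value outside its range is refused whole. "claw" is the opening, from 0 (shut) to 1 (fully open), set as the call begins (left out, the last holds). The fingers move at their own pace and stop on an object; "newtons" is the grip in N (left out, the last holds). Time passes only in rows, so rows that repeat a pose let the fingers close. It gives the time, the measured TCP pose, the force, the opening and the grip force at its end, in the units of the state.
- r.get_obs(): the state, without advancing time (a new reading comes with each control period).
- r.grab_frame(name): name is "side" or "top" or "wrist"; returns a dict with "pixels" (400x640x3 uint8, red, green, blue), "intrinsics" (3x3 intrinsics, pixels), "eye" and "attitude" of the camera in the world. Camera axes: x right, y up, looking along -z (the intrinsics and any distortion apply to the point x, -y, -z); pixel columns grow to the right and rows downward; lengths in m; the calibration is good to about 2 mm. A picture is of the moment at which its call begins. There is no depth.
- r.hand_in(): hands the job in; it is judged then, once.
Trained networks look in a picture, given as the dict that the camera call returned (one of the last four; its "shot" number tells which), for a name from the list of things; names that differ only in an ending like _2 or _b are one class to them, and where a whole thing is asked for, a point or a joint stands for the part that bears it (a point fixed in the world has none). Each returns a list of dicts, best first, with "conf" (0 to 1); they miss things now and then, are a little off and sometimes report something else, mostly with a low value. They report only what shows in the picture. A call takes as long as a camera call. They do not tell look-alikes from the thing itself.
- r.search_frame(picture, thing): "rect" ([left, top, width, height] in pixels, round what is visible of it).
- r.outline_of(picture, thing): "pixels" (400x640 bool, what is visible of it) and "rect" ([left, top, width, height] in pixels, round what is visible of it).
- r.landmark_of(picture, thing): "point" ([column, row] in pixels: a listed point, or the origin of a listed thing).
The state is a dict: "clock": time; "joints": joint angles; "qvel": joint speeds; "tau": joint torques, N m; "tcp_pos": TCP position; "orientation": TCP orientation; "contact_force": force on the tool from outside, world axes, zero at the start; "moment": the same for the moment, N m; "grip_width": finger opening in m; "gripper_force": force on a finger pad.
Only numpy, scipy, OpenCV 4.12 (cv2) and the standard library are available. Lean on these libraries where they do the work, as an engineer would, in place of code of your own. Each camera call takes 0.05 s, during which the arm holds its last target. There are 200 camera calls.

TASK

Take the red-handled pivot pin out of its cork stand and thread it straight down through the lugs of both bead trays and on into the socket of the wooden base, until its handle sits fully home on the upper lug, then let go. The trays have shifted sideways by up to a centimetre or so, so the holes are out of line: feel for each one and ease the tray across with the pin, gently, never forcing it down or wrenching the lugs, and leave the bottles and the cup alone.

Things in the scene. Friction and masses are not known exactly. Their poses are not given: they have to be found in the camera images.
- tower: Fixed wooden bead-tray tower, origin under its middle on the table, z up. Base 24 mm high, wooden cheeks and back up to 90 mm high (local x -62 to +60, y -62 to +62 mm). Two clear bead trays in it, one above the other, lugs sticking out on +x. Each tray shifts only along the tower's y, up to 11 mm either way from the socket's line, independently; it stays where left and takes about 3 N to drag.
- top_hole (a point): Centre of the 12 mm through hole (1.5 mm chamfer) of the upper tray's bare aluminium lug, on its top face 87 mm above the table; it moves with the upper tray. The lug is 7 mm thick (underside at 80 mm), 44 mm wide along y, and reaches 29 mm beyond the hole along x. Axes as the tower's.
- low_lug (a point): Point fixed on the socket's line, 53 mm above the table, at the top face of the lower tray's blue lug (7 mm thick, 44 mm wide along y, 12 mm through hole, sharp-edged). The lug's hole itself lies up to 11 mm to either side of this point along the tower's y: its shift is not measured, find it by feel or by looking from the front.
- socket (a point): Centre of the mouth of the 12 mm socket in the wooden base, 24 mm above the table, 20 mm deep, 1.5 mm chamfer. Fixed to the tower at local x = 85 mm, y = 0; axes as the tower's.
- pin_center (a point): Half-way up the loose pivot pin, 62.5 mm above its tip; z along it, upwards. Pin about 90 g, 125 mm long: steel shaft 10 mm diameter, 79 mm long, 0.7 mm chamfer at the tip; then a red round handle 24 mm diameter, 46 mm tall, whose flat underside comes to sit on the upper lug. Grip the handle's upper half to keep the fingertips off the lug. Fully home, the tip is 16 mm below the socket's mouth.
- stand: Fixed cork block 60 x 60 x 82 mm with a loose 14 mm upright hole in its middle, in which the pin stands with its handle resting on the block's top. Origin under its centre.
- pin_tip (a point): The pin's lower end, on its axis; z along the pin, upwards.
- bottle_a_center (a point): Bystander: amber dropper bottle, 32 mm diameter, 94 mm tall; point half-way up.
- bottle_b_center (a point): Bystander: a second amber dropper bottle of the same size; point half-way up.
- cup_center (a point): Bystander: white paper cup, 76 mm across the rim, 85 mm tall; point half-way up.
There are look-alikes about, which are no part of the job. Several things look just like the part that bears pin_center: the one meant starts nearest to the robot's base.

How it is judged:
On the way, in this order (a step that is already met when the one before it is completed fails the run):
1. the pin is drawn out of the stand: its tip is above the top of the cork block and off to the side of it (height (world z) of pin_tip above 0.084 m and horizontal distance between pin_tip and stand above 0.05 m), for 0.1 s.
2. the pin's tip has gone through the upper lug's hole (z of pin_tip in the frame of socket between 0 and 0.055 m and horizontal distance between pin_tip and socket below 0.015 m and angle between pin_center's own z axis and vertical below 0.2 rad), for 0.1 s.
At the end, for the whole second after the job is handed in: The pin stands upright (within 0.08 rad), released and at rest, its tip at least 14 mm down in the base's socket (16 mm is fully home) and within 3 mm of the socket's axis, so that it passes through both lugs (z of pin_tip in the frame of socket below -0.014 m and horizontal distance between pin_tip and socket below 0.003 m and angle between pin_center's own z axis and vertical below 0.08 rad and linear speed of pin below 0.01 m/s); the robot touches nothing.
It fails at once if the pin is pressed against the lugs, trays or base with more than 20 N (contact force between pin and tower above 20 N).
It fails at once if the robot itself pushes on the tower or its trays with more than 15 N (contact force between any of the arm, the fingers and tower above 15 N).
It fails at once if a bottle or the cup is shifted by more than 30 mm or tipped over (distance of any of bottle_a_center, bottle_b_center, cup_center from where it was at the start of the episode above 0.03 m).
It also fails if it takes over 72 s, if anything falls off the work surface, if the arm or the gripper's body presses on something with over 40 N, if the wrist force passes 120 N, or if a joint passes its speed limit or range.

## Working session

There is one attempt and no reset: what is moved stays moved. The work goes in short steps, Python scripts to look and compute and a tool call to move; the robot and the scene stay as the last step left them, time stands still between calls to the robot, and variables do not carry over. Pictures are saved under pics/ and viewed, at most 10 in all, crops included, and the job is handed in when it is done.

Besides the shell and the picture viewer there is one more tool, called after "Request:" in YAML: its name, and indented under it one key for each argument. apply_moves: Moves the arm, as the interface text tells. Its arguments: {"type":"object","properties":{"rows":{"type":"array","items":{"type":"array","items":{"type":"number"}}},"claw":{"type":"number"},"newtons":{"type":"number"}},"required":["rows"]}

```bash
mkdir -p pics; cat > h.py <<'E'
import numpy as np,cv2
from bench import r
from scipy.spatial.transform import Rotation as R
def att(p):
    a=np.array(p["attitude"],float)
    return a if a.shape==(3,3) else R.from_rotvec(a).as_matrix() if a.size==3 else R.from_quat(a).as_matrix()
def ray(p,uv):
    K=np.array(p["intrinsics"]);d=np.linalg.inv(K)@[uv[0],uv[1],1]
    return np.array(p["eye"]),att(p)@[d[0],-d[1],-d[2]]
def atz(p,uv,z):
    o,d=ray(p,uv);return o+d*(z-o[2])/d[2]
def proj(p,X):
    c=att(p).T@(np.array(X)-p["eye"]);K=np.array(p["intrinsics"]);q=K@[c[0],-c[1],-c[2]];return q[:2]/q[2]
def tri(p1,u1,p2,u2):
    o1,d1=ray(p1,u1);o2,d2=ray(p2,u2)
    A=np.stack([d1,-d2],1);s=np.linalg.lstsq(A,o2-o1,rcond=None)[0]
    a,b=o1+d1*s[0],o2+d2*s[1];return (a+b)/2,np.linalg.norm(a-b)
def save(p,n,crop=None,k=1):
    im=p["pixels"][:,:,::-1]
    if crop:x,y,w,h=crop;im=im[y:y+h,x:x+w]
    cv2.imwrite("pics/"+n,cv2.resize(im,None,fx=k,fy=k))
E
cat > a.py <<'E'
from h import *
P={n:r.grab_frame(n) for n in("side","top")}
print(P["top"]["attitude"],{k:v for k,v in P["top"].items() if k!="pixels"},{k:v for k,v in P["side"].items() if k!="pixels"})
for n,p in P.items():
    save(p,n+"0.png")
    for t,z in(("tower",0),("top_hole",.087),("low_lug",.053),("socket",.024),("pin_center",.0655),("pin_tip",.003),("stand",0),("bottle_a_center",.047),("cup_center",.0425)):
        for d in r.landmark_of(p,t): print(n,t,round(d["conf"],2),np.round(d["point"],1),np.round(atz(p,d["point"],z),3))
print(r.get_obs())
E
python3 a.py
```

```text
[ 0.07162595 -0.04098327 -1.58061185] {'intrinsics': array([[465.8430226 ,   0.        , 316.04389751],
       [  0.        , 465.8430226 , 197.23183441],
       [  0.        ,   0.        ,   1.        ]]), 'eye': array([0.50015685, 0.01758255, 1.07011228]), 'attitude': array([ 0.07162595, -0.04098327, -1.58061185]), 'shot': 2} {'intrinsics': array([[500.1090015 ,   0.        , 320.19601391],
       [  0.        , 500.1090015 , 202.1191516 ],
       [  0.        ,   0.        ,   1.        ]]), 'eye': array([0.43093808, 0.65495857, 0.66389169]), 'attitude': array([ 0.16627681, -1.1969629 , -2.66101113]), 'shot': 1}
side tower 0.63 [383.4 184.3] [ 0.508 -0.156  0.   ]
side top_hole 0.64 [338.5 152.8] [ 0.598 -0.126  0.087]
side top_hole 0.38 [216.5 243.3] [0.735 0.158 0.087]
side low_lug 0.88 [339.8 162.3] [ 0.599 -0.141  0.053]
side socket 0.9 [339.4 177.2] [ 0.596 -0.129  0.024]
side pin_center 0.97 [347.9 275.5] [0.52  0.157 0.066]
side pin_center 0.94 [281.6 298.8] [0.607 0.224 0.066]
side pin_center 0.83 [310.  325.6] [0.554 0.259 0.066]
side pin_tip 0.95 [306.5 350. ] [0.56  0.
[... 1003 characters left out ...]
 array([-1.28910042,  0.47699655,  0.02242597,  1.55539462, -0.01150284,
        1.10928985, -0.08308395]), 'qvel': array([ 3.22465369e-04,  3.28774230e-05,  2.90265203e-03,  4.70577828e-04,
        5.95065971e-04, -3.71653173e-04, -8.15301406e-04]), 'tau': array([ 1.30607983e-03, -5.96325231e+01,  1.60655111e+00, -2.81545258e+01,
        1.24780170e-02,  1.63324123e-03,  6.01025107e-06]), 'tcp_pos': array([0.25651645, 0.62438626, 0.192413  ]), 'orientation': array([6.08466163e-01, 3.08210502e+00, 6.40388358e-05]), 'contact_force': array([ 0.80933363, -0.50807402, -0.01932516]), 'moment': array([-0.02929741,  0.01068158, -0.03701293]), 'gripper_force': 0.0, 'grip_width': 0.08530377883357637}
```

View pictures.

View pics/side0.png

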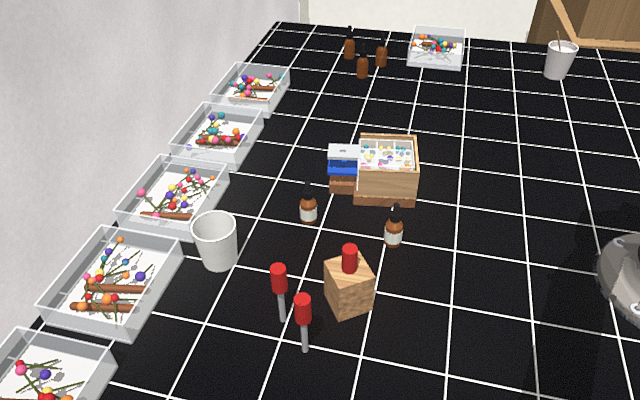

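View pics/top0.png

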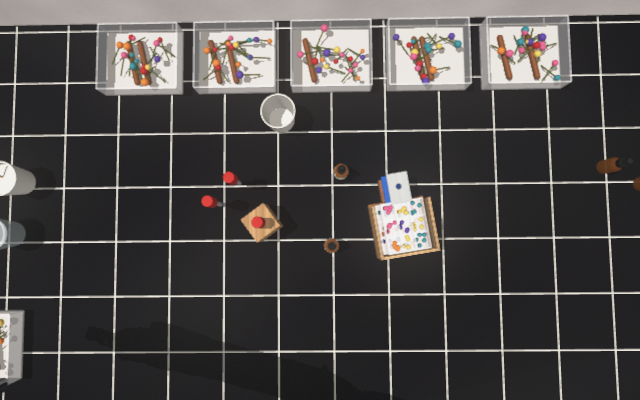

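```bash
cat >> h.py <<'E'
CMD=None
def go(X,phi,pos=None,rv=None):
    """numbers for a move from the present pose to TCP X, tool down, tool y at angle phi (deg)"""
    o=r.get_obs();p=o["tcp_pos"] if pos is None else np.array(pos);A=R.from_rotvec(o["orientation"] if rv is None else rv)
    f=np.radians(phi);y=np.array([np.cos(f),np.sin(f),0]);z=np.array([0,0,-1.]);B=R.from_matrix(np.stack([np.cross(y,z),y,z],1))
    print("move",np.round(A.inv().apply(np.array(X)-p)/.25,4),np.round((A.inv()*B).as_rotvec()/(np.pi/2),4),"n",np.linalg.norm(np.array(X)-p)/.0625)
def mask(p,t,near):
    for d in r.outline_of(p,t):
        x,y,w,h=d["rect"]
        if x-4<near[0]<x+w+4 and y-4<near[1]<y+h+4: return d
E
python3 - <<'E'
from h import *
for n,uv in(("side",(349,262)),("top",(257,222))):
    p=r.grab_frame(n)
    for t in("pin_center","stand"):
        d=mask(p,t,uv);print(n,t,d and (d["rect"],d["conf"]))
    hsv=cv2.cvtColor(p["pixels"],cv2.COLOR_RGB2HSV);m=((hsv[...,0]<8)|(hsv[...,0]>172))&(hsv[...,1]>170)&(hsv[...,2]>60)
    l=cv2.connectedComponentsWithStats(m.astype(np.uint8))
    for s,c in zip(l[2],l[3]):
        if 60<s[4]<5000: print(n,s,c,atz(p,c,.105))
p=r.grab_frame("side");save(p,"sidecrop.png",(310,120,120,200),3)
go((.52,.155,.3),103.6)
E
```

```text
side pin_center ([342.1, 240.5, 12.1, 34.4], 0.64)
side stand ([323.5, 253.0, 51.2, 68.6], 0.65)
side [342 243  16  31 433] [349.06928406 257.66512702] [0.51971281 0.15531683 0.105     ]
side [269 262  19  32 469] [278.34541578 277.39872068] [0.61125944 0.21646868 0.105     ]
side [293 292  19  33 515] [302.29320388 308.04466019] [0.56305398 0.26030859 0.105     ]
side [ 38 393  18   7 112] [ 46.11607143 396.23214286] [0.82331245 0.45361122 0.105     ]
top pin_center ([253.4, 214.1, 12.5, 14.0], 0.71)
top stand ([241.6, 204.4, 40.0, 38.3], 0.85)
top [223 172  14  12 121] [229.48760331 177.57024793] [0.61274872 0.216701   0.105     ]
top [201 196  16  11 125] [207.896 201.256] [0.56361226 0.26174013 0.105     ]
top [252 217  12  10  96] [257.19791667 221.72916667] [0.5198991  0.15866881 0.105     ]
move [-1.6884 -1.3362 -0.4304] [ 0.      0.     -0.3993] n 8.782951749485647
```

View pics/sidecrop.png

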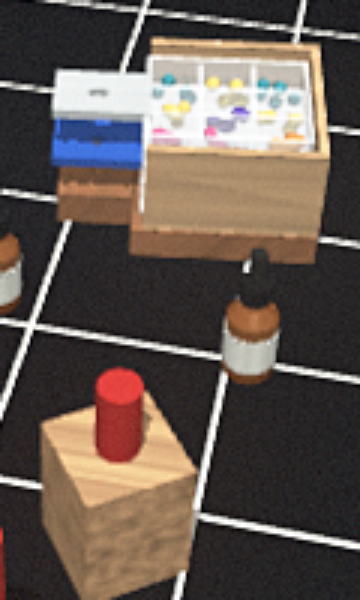

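The crop confirms it: the pin in the cork stand at side (349,258), not the loose-standing ones at (278,277) and (302,308). The stand one is also nearest the base (0.54 m against 0.61 and 0.65 m). The tower's top lug hole is near side (343,151).

Request:
apply_moves:
  rows:
    - [-0.2,-0.16,-0.43,0,0,-0.1]
    - [-0.4,-0.32,-0.43,0,0,-0.2]
    - [-0.6,-0.48,-0.43,0,0,-0.3]
    - [-0.8,-0.64,-0.43,0,0,-0.4]
    - [-0.95,-0.76,-0.43,0,0,-0.4]
  claw: 0.6
  newtons: 60

```text
clock: 1.98
tcp_pos: [0.3895, 0.3845, 0.2993]
orientation: [-0.376, 3.118, 0.002]
contact_force: [2.1, 0.8, -0.2]
grip_width: 0.0513
gripper_force: 0.0
```

```bash
python3 -c "
from h import *
go((.52,.157,.3),103.6)"
```

```text
move [-0.2905 -1.0082 -0.0035] [0.0006 0.0008 0.0018] n 4.196731177284512
```

Request:
apply_moves:
  rows:
    - [-0.07,-0.24,0,0,0,0.002]
    - [-0.14,-0.48,0,0,0,0.002]
    - [-0.21,-0.72,0,0,0,0.002]
    - [-0.29,-0.99,0,0,0,0.002]
    - [-0.29,-1.0,0,0,0,0.002]

```text
clock: 2.6
tcp_pos: [0.5201, 0.1551, 0.2988]
orientation: [-0.356, 3.12, -0.002]
contact_force: [-0.1, 0.9, 0.7]
grip_width: 0.0509
gripper_force: 0.0
```

```bash
python3 -c "
from h import *
p=r.grab_frame('wrist');print(p['eye'],p['attitude'])
for t in ('pin_center','stand','top_hole','socket','low_lug'):
  for d in r.landmark_of(p,t): print(t,d['conf'],d['point'],atz(p,d['point'],{'pin_center':.0655,'stand':0,'top_hole':.087,'socket':.024,'low_lug':.053}[t]))
hsv=cv2.cvtColor(p['pixels'],cv2.COLOR_RGB2HSV);m=((hsv[...,0]<8)|(hsv[...,0]>172))&(hsv[...,1]>170)&(hsv[...,2]>60)
l=cv2.connectedComponentsWithStats(m.astype(np.uint8))
for s,c in zip(l[2],l[3]):
  if 60<s[4]<50000: print(s,c,atz(p,c,.128))
save(p,'w1.png')
go((.52,.157,.3),103.6)"
```

```text
[0.43875164 0.13820524 0.47899815] [-0.23836525 -0.29568886  1.77848691]
pin_center 0.94 [320.2, 150.7] [0.52159295 0.15865238 0.0655    ]
pin_center 0.58 [391.4, 194.9] [0.55666578 0.25949862 0.0655    ]
pin_center 0.56 [347.8, 223.0] [0.60665707 0.21533651 0.0655    ]
stand 0.79 [316.6, 141.6] [0.52330671 0.15409096 0.        ]
top_hole 0.63 [61.6, 153.8] [ 0.58796894 -0.1333432   0.087     ]
socket 0.7 [95.3, 149.3] [ 0.59553156 -0.1329089   0.024     ]
low_lug 0.95 [79.5, 149.9] [ 0.59076284 -0.13493783  0.053     ]
[309 143  22  28 448] [319.47767857 157.80580357] [0.51652456 0.15651687 0.128     ]
[384 197  27  31 548] [397.00182482 212.37773723] [0.556895   0.25304051 0.128     ]
[340 225  22  32 481] [350.07692308 241.51767152] [0.60274246 0.2118958  0.128     ]
move [-0.0058 -0.0243 -0.0065] [ 0.0004 -0.0002  0.0009] n 0.10335281253359803
```

View pics/w1.png

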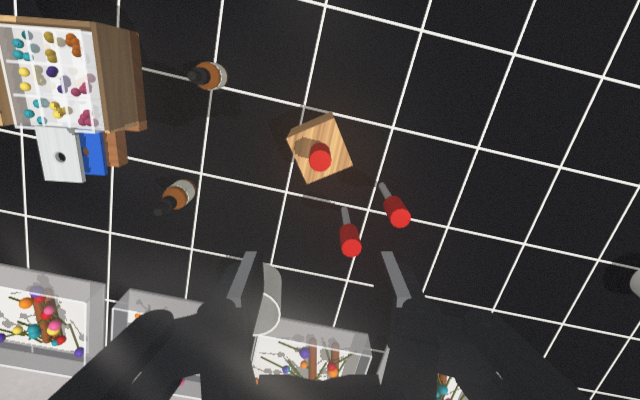

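Request:
apply_moves:
  rows:
    - [-0.004,-0.022,0.2,0,0,0]
    - [-0.004,-0.022,0.4,0,0,0]
    - [-0.004,-0.022,0.5,0,0,0]
    - [-0.004,-0.022,0.5,0,0,0]
    - [-0.004,-0.022,0.5,0,0,0]

```text
clock: 3.52
tcp_pos: [0.5209, 0.1565, 0.1747]
orientation: [-0.371, 3.118, 0.001]
contact_force: [0.4, 0.6, 0.3]
grip_width: 0.0513
gripper_force: 0.0
```

```bash
python3 -c "
from h import *
print(r.get_obs()['tcp_pos'])
p=r.grab_frame('wrist')
hsv=cv2.cvtColor(p['pixels'],cv2.COLOR_RGB2HSV);m=((hsv[...,0]<8)|(hsv[...,0]>172))&(hsv[...,1]>170)&(hsv[...,2]>60)
l=cv2.connectedComponentsWithStats(m.astype(np.uint8))
for s,c in zip(l[2],l[3]):
  if 60<s[4]<50000: print(s,c,atz(p,c,.118))
save(p,'w2.png')
go((.5205,.1575,.098),103.6)"
```

```text
[0.52089072 0.15651374 0.17474017]
[302 180  33  34 770] [318.3012987  198.12337662] [0.52152344 0.15808794 0.118     ]
[ 406  241   42   52 1309] [426.79984721 267.32161956] [0.55766871 0.25426501 0.118     ]
[ 345  277   32   54 1174] [359.59625213 305.42504259] [0.60419772 0.2126564  0.118     ]
move [0.0024 0.0046 0.3083] [ 0.0004  0.0017 -0.0006] n 1.2332512143570205
```

View pics/w2.png

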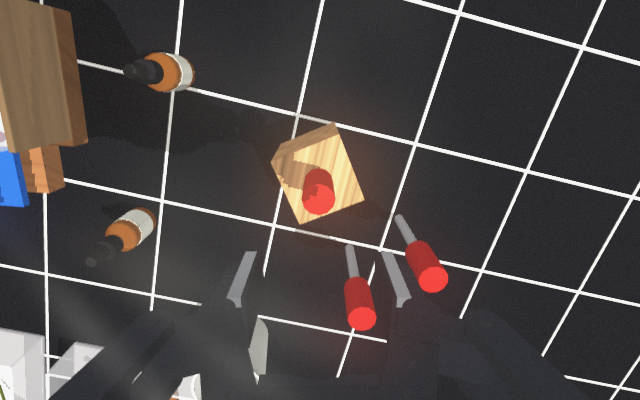

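Request:
apply_moves:
  rows:
    - [0,0.005,0.15,0,0,0]
    - [0,0.005,0.306,0,0,0]
    - [0,0.005,0.306,0,0,0]

```text
clock: 3.95
tcp_pos: [0.5186, 0.1564, 0.096]
orientation: [0.369, -3.117, 0.001]
contact_force: [0.4, -0.4, 1.3]
grip_width: 0.0508
gripper_force: 0.0
```

Request:
apply_moves:
  rows:
    - [0,0,0,0,0,0]
    - [0,0,0,0,0,0]
    - [0,0,0,0,0,0]
    - [0,0,0,0,0,0]
  claw: 0
  newtons: 60

```text
clock: 4.45
tcp_pos: [0.5203, 0.1567, 0.0976]
orientation: [-0.369, 3.119, 0.001]
contact_force: [0.6, 1.0, 0.3]
grip_width: -0.0001
gripper_force: 0.0
```

```bash
python3 -c "
from h import *
p=r.grab_frame('side');q=r.grab_frame('wrist')
print(r.get_obs()['tcp_pos'],proj(p,r.get_obs()['tcp_pos']),proj(q,r.get_obs()['tcp_pos']))
a=cv2.resize(p['pixels'][180:340,240:440,::-1],(500,400));b=cv2.resize(q['pixels'][80:380,180:480,::-1],(300,400)) 
b=cv2.resize(q['pixels'][:,180:480,::-1],(300,400))
cv2.imwrite('pics/s3.png',np.hstack([a,b]))"
```

```text
[0.52006684 0.1566714  0.09721277] [348.52858511 261.76994095] [315.95454037 229.3779772 ]
```

View pics/s3.png

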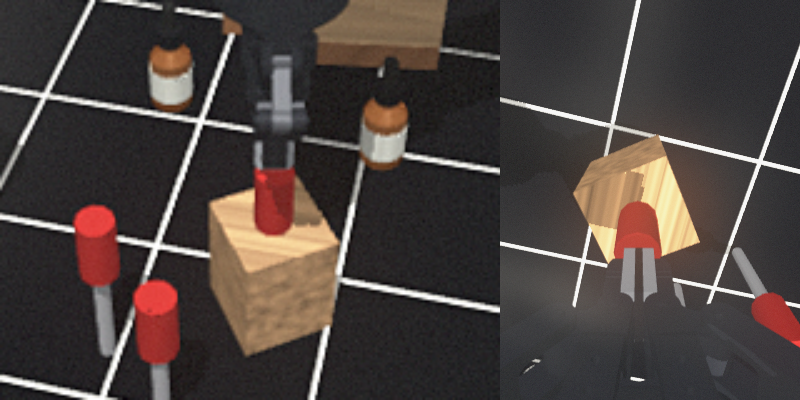

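```bash
python3 -c "
from h import *
q=r.grab_frame('wrist');p=r.grab_frame('top')
o=r.get_obs();print(o['grip_width'],o['gripper_force'],o['contact_force'])
X=np.array(o['tcp_pos'])
for h in (0,.02,.03,.04): print(proj(q,X+[0,0,h]),proj(p,X+[0,0,h]))
a=cv2.resize(q['pixels'][160:310,240:390,::-1],(600,600),interpolation=cv2.INTER_CUBIC)
cv2.imwrite('pics/s4.png',a)"
```

```text
0.0002806797720019982 0.0 [ 1.03205392 -0.05981815 -0.72229337]
[315.88115615 229.32696167] [258.74662321 221.75996986]
[315.60709383 245.49108563] [257.35573414 221.57539835]
[315.44707629 254.92887863] [256.63826254 221.4801896 ]
[315.26810406 265.48461436] [255.90547946 221.382949  ]
```

View pics/s4.png

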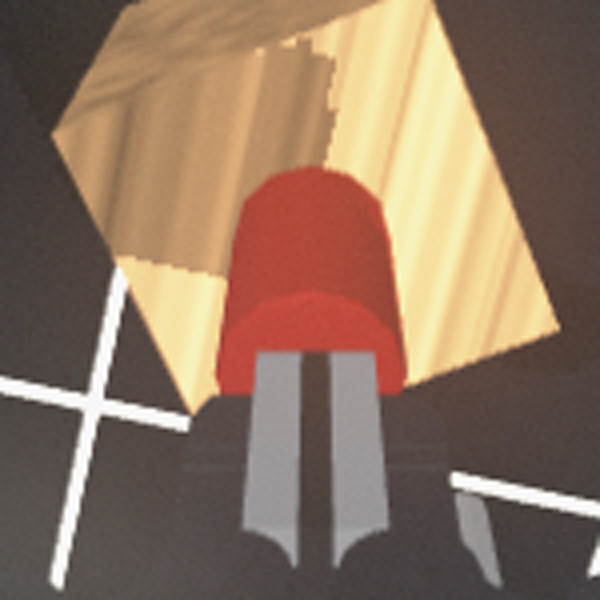

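Request:
apply_moves:
  rows:
    - [0,0,-0.12,0,0,0]
    - [0,0,-0.24,0,0,0]
    - [0,0,-0.24,0,0,0]

```text
clock: 5.03
tcp_pos: [0.5217, 0.1572, 0.1592]
orientation: [-0.368, 3.116, 0.002]
contact_force: [0.2, -0.5, 0.2]
grip_width: -0.0001
gripper_force: 0.0
```

```bash
python3 -c "
from h import *
q=r.grab_frame('wrist');p=r.grab_frame('side')
o=r.get_obs();print(o['tcp_pos'],o['grip_width'],o['gripper_force'],o['contact_force'])
X=np.array(o['tcp_pos'])
for h in (0,.02,.03,.04): print(proj(q,X+[0,0,h]),proj(p,X+[0,0,h]))
a=cv2.resize(q['pixels'][140:290,240:340,::-1],(400,600),interpolation=cv2.INTER_CUBIC)
b=cv2.resize(p['pixels'][170:320,300:400,::-1],(400,600),interpolation=cv2.INTER_CUBIC)
cv2.imwrite('pics/s5.png',np.hstack([a,b]))"
```

```text
[0.51977796 0.15659284 0.1567487 ] 0.00016609897624879342 0.0 [-0.71984397  0.18972532 -1.01712217]
[315.73154493 224.79847631] [349.74484741 233.80871629]
[315.47550894 240.49548923] [350.11239624 223.71131017]
[315.32623963 249.64686796] [350.30143058 218.51810497]
[315.1594833 259.8703383] [350.49410664 213.22485326]
```

View pics/s5.png

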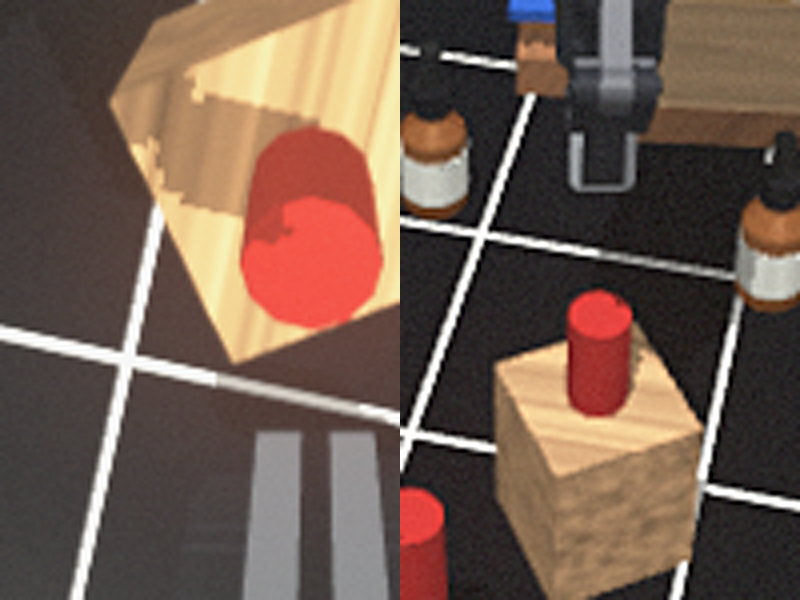

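The reported TCP is about 32 mm beyond the real fingertips. Both views put the shut tips there (wrist row 248, side row 217), so the fingers closed above the handle. I'll go about 31 mm deeper.

Request:
apply_moves:
  rows:
    - [0,0,0,0,0,0]
    - [0,0,0,0,0,0]
    - [0,0.004,0.12,0,0,0]
    - [0,0.004,0.24,0,0,0]
    - [0,0.004,0.3,0,0,0]
  claw: 0.6

```text
clock: 5.75
tcp_pos: [0.5186, 0.1571, 0.0801]
orientation: [0.369, -3.117, 0.001]
contact_force: [0.2, 0.6, -0.1]
grip_width: 0.0513
gripper_force: 0.0
```

Request:
apply_moves:
  rows:
    - [0,0,0.03,0,0,0]
    - [0,0,0.06,0,0,0]
    - [0,0,0.06,0,0,0]

```text
clock: 6.12
tcp_pos: [0.5199, 0.1576, 0.067]
orientation: [-0.369, 3.12, 0.0]
contact_force: [0.8, -0.6, 0.3]
grip_width: 0.0514
gripper_force: 0.0
```

Request:
apply_moves:
  rows:
    - [0,0,0,0,0,0]
    - [0,0,0,0,0,0]
    - [0,0,0,0,0,0]
    - [0,0,0,0,0,0]
  claw: 0
  newtons: 60

```text
clock: 6.62
tcp_pos: [0.5203, 0.1576, 0.0677]
orientation: [-0.368, 3.119, 0.001]
contact_force: [-1.3, -0.4, 5.6]
grip_width: 0.0221
gripper_force: 58.8
```

Request:
apply_moves:
  rows:
    - [0,0,-0.1,0,0,0]
    - [0,0,-0.25,0,0,0]
    - [0,0,-0.45,0,0,0]
    - [0,0,-0.62,0,0,0]
    - [0,0,-0.62,0,0,0]

```text
clock: 7.25
tcp_pos: [0.5218, 0.1584, 0.2254]
orientation: [-0.368, 3.114, 0.004]
contact_force: [0.1, -0.2, -2.2]
grip_width: 0.0217
gripper_force: 59.0
```

```bash
cat > pin.py <<'E'
from h import *
def pin(ps=("side","top")):
    o=r.get_obs();print("tcp",np.round(o["tcp_pos"],4),o["contact_force"].round(1),round(o["grip_width"],4),round(o["clock"],2))
    P=[r.grab_frame(n) for n in ps];res={}
    for t in("pin_tip","pin_center"):
        U=[]
        for p in P:
            e=proj(p,o["tcp_pos"]+np.array([0,0,-.064 if t=="pin_tip" else 0]))
            L=[d for d in r.landmark_of(p,t)]
            L.sort(key=lambda d:np.linalg.norm(np.array(d["point"])-e));U.append(L[0]["point"] if L else None);print(t,e.round(0),L and (np.round(L[0]["point"],1),round(L[0]["conf"],2)))
        if len(P)>1 and all(u is not None for u in U): x,g=tri(P[0],U[0],P[1],U[1]);print(t,x.round(4),"gap",round(g,4),"rel tcp",(x-o["tcp_pos"]).round(4))
    return P
E
python3 -c "
from pin import *
P=pin()
save(P[0],'s6.png',(260,90,200,200),3)
go((.56,0.03,.225),103.6)"
```

```text
tcp [0.5218 0.1584 0.2254] [ 0.1 -0.2 -2.2] 0.0217 7.25
pin_tip [348. 232.] (array([348.8, 232.4]), 0.78)
pin_tip [253. 220.] (array([237.9, 185. ]), 0.43)
pin_tip [0.5529 0.1808 0.1853] gap 0.0718 rel tcp [ 0.0311  0.0223 -0.04  ]
pin_center [349. 198.] (array([348. , 200.3]), 0.65)
pin_center [248. 219.] (array([233. , 180.9]), 0.65)
pin_center [0.5552 0.1787 0.2413] gap 0.0708 rel tcp [0.0334 0.0203 0.0159]
move [-0.0415 -0.5334 -0.018 ] [-0.0004 -0.0018 -0.0012] n 2.141143114407732
```

View pics/s6.png

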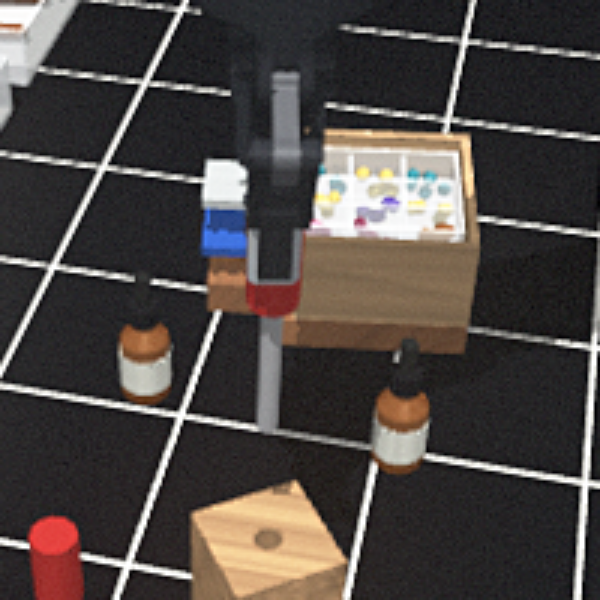

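Request:
apply_moves:
  rows:
    - [0,-0.2,0.0,0,0,0]
    - [-0.01,-0.42,0.0,0,0,0]
    - [-0.02,-0.65,0.0,0,0,0]
    - [-0.02,-0.87,0.05,0,0,0]
    - [-0.02,-0.98,0.1,0,0,0]

```text
clock: 8.18
tcp_pos: [0.5814, -0.0836, 0.1958]
orientation: [0.362, -3.119, 0.002]
contact_force: [-0.3, -0.3, -1.3]
grip_width: 0.0218
gripper_force: 59.0
```

```bash
python3 -c "
from pin import *
for i in range(3): r.grab_frame('top')
o=r.get_obs();print(o['tcp_pos'],o['contact_force'])
for n in('wrist','side','top'):
  p=r.grab_frame(n)
  if n=='wrist': save(p,'w7.png',None,1.25);print(p['eye'],p['intrinsics'][0])
  for t,z in(('top_hole',.087),('socket',.024),('low_lug',.053),('tower',0),('pin_tip',o['tcp_pos'][2]-.0647)):
    for d in r.landmark_of(p,t)[:2]: print(n,t,round(d['conf'],2),np.round(d['point'],1),np.round(atz(p,d['point'],z),4))
"
```

```text
[ 0.5806391  -0.08137696  0.19527241] [-0.17457157  0.75497024  0.4400732 ]
[ 0.50024516 -0.09876337  0.37580995] [344.46159286   0.         318.38497785]
wrist top_hole 0.94 [252.5 173.7] [ 0.5897 -0.1365  0.087 ]
wrist top_hole 0.71 [362.7 227.7] [ 0.6171 -0.0298  0.087 ]
wrist socket 0.86 [266.2 161.2] [ 0.5927 -0.1331  0.024 ]
wrist low_lug 0.59 [260.  168.9] [ 0.5939 -0.1347  0.053 ]
wrist tower 0.77 [268.1  76.1] [ 0.5102 -0.1498  0.    ]
wrist pin_tip 0.98 [551.5 237.1] [0.5734 0.1061 0.1306]
wrist pin_tip 0.86 [316.6 190.3] [ 0.578  -0.082   0.1306]
side top_hole 0.92 [338.5 150.8] [ 0.5998 -0.1326  0.087 ]
side socket 0.6 [343.2 177.1] [ 0.5889 -0.131   0.024 ]
side low_lug 0.58 [344.4 161.9] [ 0.5897 -0.1442  0.053 ]
side tower 0.85 [381.8 181.4] [ 0.513  -0.1648  0.    ]
side tower 0.37 [341.7 164.3] [ 0.6075 -0.2036  0.    ]
side pin_tip 0.9 [282.1 318.4] [0.5777 0.2999 0.1306]
side pin_tip 0.77 [342.  152.4] [ 0.5798 -0.0697  0.1306]
top pin_tip 0.6 [221.9 202.1] [0.5599 0.2267 0.1306]
top pin_tip 0.48 [238.7 180.4] [0.6037 0.1926 0.1306]
```

View pics/w7.png

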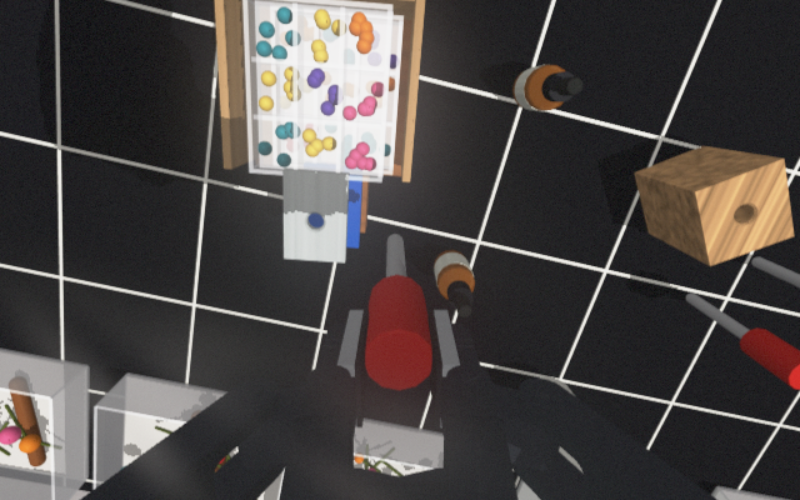

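```bash
cat > rect.py <<'E'
from h import *
def rectify(p,z,c=(.595,-.131),yaw=13.6,h=(.05,.05),s=.00025):
    a=np.radians(yaw);ex=np.array([np.cos(a),np.sin(a)]);ey=np.array([-np.sin(a),np.cos(a)])
    def w(u,v): q=np.array(c)+u*ex+v*ey;return proj(p,[q[0],q[1],z])
    src=np.float32([w(-h[0],-h[1]),w(h[0],-h[1]),w(h[0],h[1]),w(-h[0],h[1])]);n=int(2*h[0]/s)
    dst=np.float32([[0,0],[n,0],[n,n],[0,n]])  # col = x local, row = y local
    return cv2.warpPerspective(p["pixels"],cv2.getPerspectiveTransform(src,dst),(n,n),flags=cv2.INTER_CUBIC),s
E
python3 -c "
from rect import *
p=r.grab_frame('wrist');print(r.get_obs()['tcp_pos'])
ims=[]
for z in(.087,.053,.024):
  im,s=rectify(p,z);im=cv2.resize(im,(400,400))[:, :, ::-1].copy();ims.append(im)
A=ims[0]
for i in range(0,400,40): 
  for im in ims: im[:,i]=im[:,i]//2+60; im[i]=im[i]//2+60
cv2.imwrite('pics/r8.png',np.hstack([ims[0],ims[1]]))
# hole: dark/blue blob inside lug
im,s=rectify(p,.087);hsv=cv2.cvtColor(im,cv2.COLOR_RGB2HSV)
m=((hsv[...,1]>110)&(hsv[...,2]<200)).astype(np.uint8)
l=cv2.connectedComponentsWithStats(m)
for st,c in zip(l[2],l[3]):
  if 300<st[4]<6000: print('blob',st*s,c*s-.05)
g=hsv[...,2].astype(float)
for row in (0,): pass
bright=((hsv[...,2]>110)&(hsv[...,1]<60)).astype(np.uint8)
for x in(.006,.01,.014,.018,.022,.026):
  col=np.where(bright[:,int((x+.05)/s)])[0]; print('lug',x,col.min()*s-.05,col.max()*s-.05)
for z in (.053,):
  im,s=rectify(p,z);hsv=cv2.cvtColor(im,cv2.COLOR_RGB2HSV);b=(hsv[...,0]>105)&(hsv[...,0]<125)&(hsv[...,1]>180)&(hsv[...,2]>100)
  for x in(-.01,0,.01,.015,.02,.025): 
    col=np.where(b[:,int((x+.05)/s)])[0];print('blue',x,len(col) and (col.min()*s-.05,col.max()*s-.05))
"
```

```text
[ 0.58173231 -0.07956462  0.19696277]
blob [0.04125 0.04075 0.009   0.0095  0.26625] [-0.00447465 -0.00457629]
blob [0.0185  0.066   0.048   0.0125  0.55225] [-0.00947589  0.02256711]
blob [0.01925 0.0765  0.0355  0.00575 0.393  ] [-0.01230391  0.02930184]
blob [0.09075 0.08525 0.00925 0.01475 0.36425] [0.04618016 0.04429444]
lug 0.006 -0.02825 0.01625
lug 0.01 -0.02875 0.04975
lug 0.014 -0.029 0.04975
lug 0.018 -0.02925 0.04975
lug 0.022 -0.029500000000000002 0.04975
lug 0.026 -0.006249999999999999 0.04975
blue -0.01 0
blue 0 0
blue 0.01 0
blue 0.015 0
blue 0.02 0
blue 0.025 0
```

View pics/r8.png

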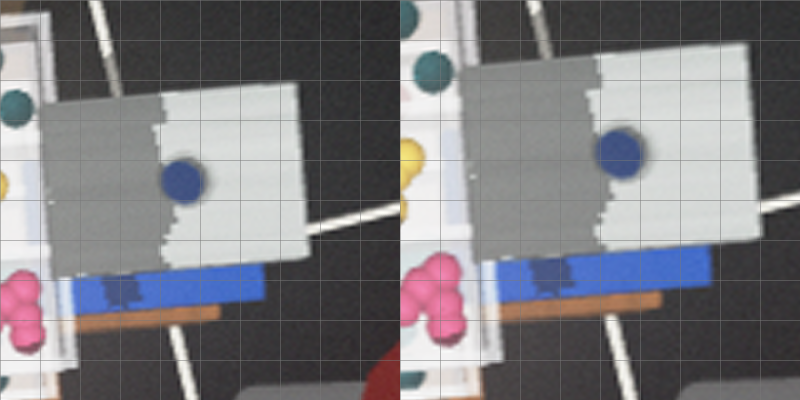

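```bash
python3 -c "
from h import *
print(r.get_obs()['tcp_pos']);go((.594,-.1362,.162),99.2)"
```

```text
[ 0.58173231 -0.07956462  0.19696277]
move [ 0.0051 -0.2317  0.1398] [ 0.     -0.      0.0476] n 1.0828652155794851
```

Request:
apply_moves:
  rows:
    - [0,-0.12,0.0,0,0,0.024]
    - [0.005,-0.226,0.0,0,0,0.048]
    - [0.005,-0.226,0.07,0,0,0.048]
    - [0.005,-0.226,0.13,0,0,0.048]
    - [0.005,-0.226,0.13,0,0,0.048]

```text
clock: 9.9
tcp_pos: [0.5923, -0.1333, 0.1623]
orientation: [0.253, -3.127, -0.002]
contact_force: [-0.0, 0.2, -1.2]
grip_width: 0.0222
gripper_force: 59.1
```

```bash
cat > look.py <<'E'
import sys
from rect import *
N=[];F=[]
for i in range(6):
    p=r.grab_frame('wrist');o=r.get_obs();N.append(o['tcp_pos']);F.append(o['contact_force'])
t=np.mean(N,0);print('tcp',t.round(4),'sd',np.std(N,0).round(4),'F',np.mean(F,0).round(2),'rv',o['orientation'].round(3),o['clock'],o['grip_width'])
for n in('pin_tip','top_hole','socket'):
    for d in r.landmark_of(p,n)[:2]: print(n,round(d['conf'],2),np.round(d['point'],1))
s=r.grab_frame('side')
a=cv2.resize(p['pixels'][110:260,240:390,::-1],(400,400),interpolation=cv2.INTER_CUBIC)
u,v=338,160
b=cv2.resize(s['pixels'][v-45:v+45,u-45:u+45,::-1],(400,400),interpolation=cv2.INTER_CUBIC)
cv2.imwrite('pics/'+sys.argv[1],np.hstack([a,b]))
E
python3 look.py l9.png; python3 -c "
from h import *
go((.594,-.1362,.16),99.2)"
```

```text
tcp [ 0.5938 -0.1341  0.1645] sd [0.0004 0.0003 0.0006] F [-0.1  -0.03 -1.12] rv [-0.252  3.13  -0.   ] 10.2 0.021599229638000043
pin_tip 0.64 [317.4 167.9]
pin_tip 0.62 [630.1 229.5]
top_hole 0.58 [312.2 182.1]
socket 0.88 [314.9 166.9]
move [ 0.0003 -0.006   0.0189] [-0.      0.0003 -0.0003] n 0.07942174455130248
```

View pics/l9.png

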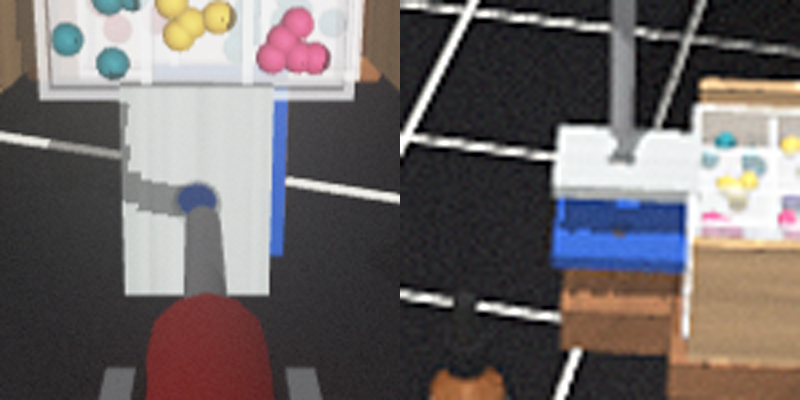

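```bash
python3 -c "
from h import *
p=r.grab_frame('wrist');s=r.grab_frame('side')
t=np.array([.5938,-.1341,.1645])
for q in(p,s):
  print('hole',proj(q,[.5927,-.1364,.087]),'tip',proj(q,t-[0,0,.0647]),'tip robot edge',proj(q,t-[.005,0,.0647]),'low',proj(q,[.5931,-.1295,.053]))
# measure shaft end and hole in wrist picture
im=p['pixels'][170:215,290:345];hsv=cv2.cvtColor(im,cv2.COLOR_RGB2HSV)
m=(hsv[...,0]>105)&(hsv[...,0]<130)&(hsv[...,1]>90);ys,xs=np.where(m[:, :45]);print('hole px cols',xs.min()+290,xs[xs<30].max()+290,'rows',ys[xs<38].min()+170,ys[xs<38].max()+170)
c=315
print(p['pixels'][176:200,c].tolist())
for row in (192,196,200): print(row,p['pixels'][row,304:330].mean(1).astype(int))
"
```

```text
hole [314.67708134 186.56627186] tip [317.29493084 193.54724667] tip robot edge [318.34729352 187.28718065] low [322.75853072 176.51718761]
hole [342.43363129 150.17303207] tip [341.73844286 145.40615715] tip robot edge [344.24548821 145.7396622 ] low [341.23898648 165.95968136]
hole px cols 307 319 rows 180 189
[[206, 211, 209], [208, 211, 210], [182, 184, 182], [124, 132, 147], [80, 96, 135], [70, 83, 130], [70, 84, 129], [70, 83, 128], [71, 85, 129], [69, 85, 129], [76, 89, 128], [100, 103, 117], [114, 115, 116], [117, 116, 117], [116, 114, 117], [117, 116, 115], [115, 114, 114], [116, 115, 115], [114, 114, 116], [112, 113, 114], [114, 116, 116], [117, 116, 117], [116, 118, 116], [113, 113, 114]]
192 [217 217 208 202 197 158 110 111 113 117 117 114 113 114 111 111 111 116
 157 215 213 212 214 212 213 215]
196 [215 217 216 218 211 150 110 112 111 114 114 115 112 108 111 109 110 110
 126 203 213 213 213 214 214 213]
200 [216 217 218 216 210 152 112 110 113 113 116 115 114 111 112 111 113 110
 119 172 214 212 212 212 213 213]
```

Request:
apply_moves:
  rows:
    - [0.003,-0.01,0,0,0,0]
    - [0.003,-0.01,0.025,0,0,0]
    - [0.003,-0.01,0.04,0,0,0]
    - [0.003,-0.01,0.052,0,0,0]
    - [0.003,-0.01,0.052,0,0,0]

```text
clock: 11.12
tcp_pos: [0.5931, -0.1372, 0.151]
orientation: [0.251, -3.131, -0.0]
contact_force: [-0.3, 0.1, -0.9]
grip_width: 0.0221
gripper_force: 59.1
```

```bash
cat > st.py <<'E'
from h import *
N=[];F=[];M=[]
for i in range(5):
    r.grab_frame('top');o=r.get_obs();N.append(o['tcp_pos']);F.append(o['contact_force']);M.append(o['moment'])
t=np.mean(N,0);a=np.radians(9.2);ex=np.array([np.cos(a),np.sin(a)]);ey=np.array([-np.sin(a),np.cos(a)]);F=np.mean(F,0)
print('tcp',t.round(4),'tipz',round(t[2]-.0647,4),'F tower',(ex@F[:2]).round(2),(ey@F[:2]).round(2),F[2].round(2),'M',np.mean(M,0).round(2),'loc rel (.594,-.1325)',(ex@(t[:2]-[.594,-.1325])).round(4),(ey@(t[:2]-[.594,-.1325])).round(4),o['clock'],round(o['grip_width'],4),o['orientation'].round(3))
E
python3 st.py
```

```text
tcp [ 0.5934 -0.1373  0.1515] tipz 0.0868 F tower 0.13 0.3 -0.94 M [-0.   -0.   -0.05] loc rel (.594,-.1325) -0.0013 -0.0047 11.375 0.0221 [-0.251  3.131 -0.   ]
```

Request:
apply_moves:
  rows:
    - [0,0,0.004,0,0,0]
    - [0,0,0.008,0,0,0]
    - [0,0,0.012,0,0,0]
    - [0,0,0.012,0,0,0]

```text
clock: 11.88
tcp_pos: [0.5933, -0.1373, 0.1483]
orientation: [0.251, -3.131, -0.0]
contact_force: [-0.1, -0.2, -0.6]
grip_width: 0.0219
gripper_force: 59.1
```

```bash
python3 st.py
```

```text
tcp [ 0.5934 -0.1373  0.1485] tipz 0.0838 F tower -0.32 0.01 -1.05 M [-0.02 -0.01 -0.01] loc rel (.594,-.1325) -0.0014 -0.0047 12.125 0.0218 [-0.251  3.131  0.   ]
```

Request:
apply_moves:
  rows:
    - [0,0,0.008,0,0,0]
    - [0,0,0.016,0,0,0]
    - [0,0,0.024,0,0,0]
    - [0,0,0.032,0,0,0]
    - [0,0,0.032,0,0,0]

```text
clock: 12.75
tcp_pos: [0.5932, -0.1373, 0.1403]
orientation: [0.251, -3.131, -0.0]
contact_force: [-0.5, -0.1, -0.9]
grip_width: 0.0218
gripper_force: 59.1
```

```bash
python3 st.py
```

```text
tcp [ 0.5934 -0.1373  0.1405] tipz 0.0758 F tower -0.09 0.19 -1.14 M [ 0.03 -0.01  0.03] loc rel (.594,-.1325) -0.0014 -0.0047 13.0 0.0222 [-0.251  3.131 -0.   ]
```

Request:
apply_moves:
  rows:
    - [0,0,0.025,0,0,0]
    - [0,0,0.05,0,0,0]
    - [0,0,0.066,0,0,0]
    - [0,0.007,0.066,0,0,0]
    - [0,0.013,0.066,0,0,0]

```text
clock: 13.62
tcp_pos: [0.5931, -0.135, 0.1241]
orientation: [-0.251, 3.131, -0.002]
contact_force: [1.3, -3.1, -2.2]
grip_width: 0.0223
gripper_force: 59.2
```

```bash
python3 st.py
```

```text
tcp [ 0.593  -0.1348  0.1241] tipz 0.0594 F tower 0.66 -3.28 -2.99 M [-0.86 -0.25  0.01] loc rel (.594,-.1325) -0.0014 -0.0021 13.875 0.0218 [-2.500e-01  3.131e+00 -1.000e-03]
```

Request:
apply_moves:
  rows:
    - [0,0.004,0,0,0,0]
    - [0,0.008,0,0,0,0]
    - [0,0.012,0,0,0,0]
    - [0,0.015,0,0,0,0]
    - [0,0.014,0,0,0,0]

```text
clock: 14.5
tcp_pos: [0.5924, -0.1303, 0.124]
orientation: [-0.251, 3.131, 0.001]
contact_force: [-0.4, -0.8, -0.1]
grip_width: 0.0218
gripper_force: 59.2
```

```bash
python3 st.py; python3 - <<'E'
from h import *
# tip vs lower lug edges in side picture
s=r.grab_frame('side');w=r.grab_frame('wrist')
for n,p in(('side',s),('wrist',w)):
    for t in('pin_tip','low_lug','top_hole','socket'):
        for d in r.landmark_of(p,t)[:2]:print(n,t,round(d['conf'],2),np.round(d['point'],1))
import sys;sys.path.insert(0,'.')
from rect import rectify
for z,f in((.087,lambda h:(h[...,2]>100)&(h[...,1]<60)),(.053,lambda h:(h[...,0]>100)&(h[...,0]<130)&(h[...,1]>130)),(.024,lambda h:(h[...,0]>4)&(h[...,0]<25)&(h[...,1]>80)&(h[...,2]>50))):
    im,k=rectify(w,z,yaw=9.2,h=(.06,.06));m=f(cv2.cvtColor(im,cv2.COLOR_RGB2HSV))
    for x in(.005,.010,.015,.02):
        c=np.where(m[:,int((x+.06)/k)])[0]
        sp=np.split(c,np.where(np.diff(c)>6)[0]+1);print(z,x,[(round(a[0]*k-.06,4),round(a[-1]*k-.06,4)) for a in sp if len(a)>8])
E
```

```text
tcp [ 0.5923 -0.1303  0.124 ] tipz 0.0593 F tower 0.72 -1.75 -0.51 M [-0.54 -0.17 -0.01] loc rel (.594,-.1325) -0.0013 0.0024 14.75 0.0217 [-2.510e-01  3.132e+00  1.000e-03]
side pin_tip 0.67 [283.9 319.6]
side pin_tip 0.63 [341.8 165.4]
side low_lug 0.56 [343.3 161.2]
side top_hole 0.92 [341.6 151.9]
side socket 0.73 [342.4 178.9]
wrist pin_tip 0.73 [316.7 195.2]
wrist low_lug 0.55 [311.7 189.1]
wrist top_hole 0.57 [313.3 203.2]
wrist socket 0.38 [439.7 252.7]
0.087 0.005 [(np.float64(-0.0228), np.float64(0.004)), (np.float64(0.0058), np.float64(0.021))]
0.087 0.01 [(np.float64(-0.023), np.float64(-0.0072)), (np.float64(0.01), np.float64(0.021))]
0.087 0.015 [(np.float64(-0.0228), np.float64(-0.0122)), (np.float64(0.015), np.float64(0.0213))]
0.087 0.02 [(np.float64(-0.023), np.float64(-0.0135)), (np.float64(0.0162), np.float64(0.021))]
0.053 0.005 []
0.053 0.01 []
0.053 0.015 []
0.053 0.02 []
0.024 0.005 [(np.float64(-0.0335), np.float64(-0.0307))]
0.024 0.01 [(np.float64(-0.0335), np.float64(-0.0307))]
0.024 0.015 [(np.float64(-0.0335), np.float64(-0.0307))]
0.024 0.02 [(np.float64(-0.034), np.float64(-0.0307))]
```

Request:
apply_moves:
  rows:
    - [0,0.002,0.01,0,0,0]
    - [0,0.004,0.02,0,0,0]
    - [0,0.004,0.026,0,0,0]
    - [0,0.004,0.03,0,0,0]

```text
clock: 15.75
tcp_pos: [0.5923, -0.1301, 0.1165]
orientation: [-0.251, 3.131, -0.001]
contact_force: [1.7, -2.7, -0.4]
grip_width: 0.0218
gripper_force: 59.5
```

```bash
python3 st.py
```

```text
tcp [ 0.5922 -0.1298  0.1164] tipz 0.0517 F tower 1.01 -2.97 0.38 M [-0.83 -0.35 -0.  ] loc rel (.594,-.1325) -0.0014 0.0029 16.0 0.0218 [-0.251  3.132 -0.   ]
```

Request:
apply_moves:
  rows:
    - [0,0,0.003,0,0,0]
    - [0,0,0.006,0,0,0]
    - [0,0,0.006,0,0,0]

```text
clock: 16.38
tcp_pos: [0.5921, -0.1297, 0.1149]
orientation: [-0.251, 3.132, 0.0]
contact_force: [1.5, -2.1, 1.4]
grip_width: 0.022
gripper_force: 59.5
```

```bash
python3 st.py
```

```text
tcp [ 0.5921 -0.1297  0.1149] tipz 0.0502 F tower 0.88 -3.29 0.49 M [-0.86 -0.35 -0.04] loc rel (.594,-.1325) -0.0014 0.0031 16.625 0.0219 [ 0.251 -3.132 -0.   ]
```

Request:
apply_moves:
  rows:
    - [0,0,0.004,0,0,0]
    - [0,0,0.008,0,0,0]
    - [0,0,0.012,0,0,0]
    - [0,0,0.012,0,0,0]

```text
clock: 17.12
tcp_pos: [0.592, -0.1297, 0.1118]
orientation: [0.251, -3.131, -0.0]
contact_force: [1.2, -2.0, 0.4]
grip_width: 0.0218
gripper_force: 59.5
```

```bash
python3 st.py
```

```text
tcp [ 0.592  -0.1296  0.1118] tipz 0.0471 F tower 1.06 -2.93 -0.22 M [-0.81 -0.4  -0.  ] loc rel (.594,-.1325) -0.0015 0.0031 17.375 0.0218 [ 0.251 -3.131 -0.   ]
```

Request:
apply_moves:
  rows:
    - [-0.002,0,0.02,0,0,0]
    - [-0.002,-0.001,0.04,0,0,0]
    - [-0.002,-0.002,0.06,0,0,0]
    - [-0.002,-0.003,0.072,0,0,0]
    - [-0.002,-0.003,0.072,0,0,0]

```text
clock: 18.0
tcp_pos: [0.5923, -0.1301, 0.0933]
orientation: [0.251, -3.13, -0.001]
contact_force: [1.2, -2.1, -2.4]
grip_width: 0.0217
gripper_force: 59.4
```

```bash
python3 st.py
```

```text
tcp [ 0.5924 -0.1301  0.0936] tipz 0.0289 F tower 0.49 -2.16 -2.48 M [-0.49 -0.23  0.01] loc rel (.594,-.1325) -0.0012 0.0026 18.25 0.022 [ 2.510e-01 -3.131e+00 -1.000e-03]
```

Request:
apply_moves:
  rows:
    - [0,-0.004,0,0,0,0]
    - [0,-0.008,0,0,0,0]
    - [0,-0.012,0,0,0,0]
    - [0,-0.012,0.008,0,0,0]
    - [0,-0.012,0.016,0,0,0]

```text
clock: 18.88
tcp_pos: [0.5933, -0.1326, 0.0899]
orientation: [-0.252, 3.131, 0.001]
contact_force: [-0.8, 3.0, 0.6]
grip_width: 0.0216
gripper_force: 59.2
```

```bash
python3 st.py
```

```text
tcp [ 0.5931 -0.1329  0.0897] tipz 0.025 F tower 0.68 2.96 -1.12 M [0.95 0.01 0.02] loc rel (.594,-.1325) -0.0009 -0.0002 19.125 0.0219 [ 0.251 -3.131 -0.   ]
```

Now probing for the socket mouth (24 mm).

Request:
apply_moves:
  rows:
    - [0,0,0.004,0,0,0]
    - [0,0,0.008,0,0,0]
    - [0,0,0.01,0,0,0]
    - [0,0,0.01,0,0,0]

```text
clock: 19.62
tcp_pos: [0.5937, -0.1332, 0.0882]
orientation: [-0.251, 3.13, 0.0]
contact_force: [-0.8, 4.2, 5.1]
grip_width: 0.0221
gripper_force: 59.7
```

```bash
python3 st.py
```

```text
tcp [ 0.5937 -0.1332  0.0882] tipz 0.0235 F tower -0.22 3.56 5.09 M [1.16 0.32 0.02] loc rel (.594,-.1325) -0.0004 -0.0007 19.875 0.022 [-0.251  3.13   0.   ]
```

Request:
apply_moves:
  rows:
    - [-0.001,-0.002,0,0,0,0]
    - [-0.002,-0.004,0,0,0,0]
    - [-0.002,-0.004,0.002,0,0,0]
    - [-0.002,-0.004,0.002,0,0,0]

```text
clock: 20.38
tcp_pos: [0.594, -0.1339, 0.0874]
orientation: [-0.251, 3.131, 0.001]
contact_force: [-0.5, 4.9, 3.1]
grip_width: 0.0219
gripper_force: 59.5
```

```bash
python3 st.py
```

```text
tcp [ 0.594  -0.134   0.0871] tipz 0.0224 F tower -0.17 4.65 3.64 M [1.23 0.29 0.02] loc rel (.594,-.1325) -0.0003 -0.0014 20.625 0.0214 [-0.251  3.131  0.   ]
```

Request:
apply_moves:
  rows:
    - [0,-0.002,0.001,0,0,0]
    - [0,-0.004,0.003,0,0,0]
    - [0,-0.004,0.005,0,0,0]
    - [0,-0.004,0.005,0,0,0]

```text
clock: 21.12
tcp_pos: [0.5938, -0.1345, 0.0853]
orientation: [0.252, -3.131, -0.001]
contact_force: [-0.5, 4.9, 1.4]
grip_width: 0.0219
gripper_force: 59.4
```

```bash
python3 st.py
```

```text
tcp [ 0.5938 -0.1345  0.0853] tipz 0.0206 F tower 0.09 5.21 1.49 M [1.51 0.22 0.01] loc rel (.594,-.1325) -0.0005 -0.0019 21.375 0.0221 [ 2.520e-01 -3.131e+00 -1.000e-03]
```

Request:
apply_moves:
  rows:
    - [0,0,0.005,0,0,0]
    - [0,0,0.01,0,0,0]
    - [0,0,0.015,0,0,0]
    - [0,0,0.02,0,0,0]

```text
clock: 21.88
tcp_pos: [0.5938, -0.1345, 0.0804]
orientation: [0.252, -3.131, -0.001]
contact_force: [-1.8, 5.7, 1.8]
grip_width: 0.0218
gripper_force: 59.5
```

```bash
python3 st.py
```

```text
tcp [ 0.5938 -0.1345  0.0802] tipz 0.0155 F tower 0.2 5.12 1.13 M [1.47 0.17 0.01] loc rel (.594,-.1325) -0.0006 -0.002 22.125 0.0218 [ 2.510e-01 -3.131e+00 -1.000e-03]
```

Request:
apply_moves:
  rows:
    - [0,0,0.006,0,0,0]
    - [0,0,0.012,0,0,0]
    - [0,0,0.018,0,0,0]
    - [0,0.001,0.024,0,0,0]

```text
clock: 22.62
tcp_pos: [0.5938, -0.1345, 0.0743]
orientation: [0.251, -3.131, -0.001]
contact_force: [-1.0, 5.0, 2.0]
grip_width: 0.0221
gripper_force: 59.5
```

```bash
python3 st.py
```

```text
tcp [ 0.5937 -0.1346  0.0742] tipz 0.0095 F tower 0.23 5.22 -0.54 M [1.35 0.08 0.02] loc rel (.594,-.1325) -0.0006 -0.002 22.875 0.022 [ 2.510e-01 -3.131e+00 -1.000e-03]
```

Request:
apply_moves:
  rows:
    - [0,0,0.003,0,0,0]
    - [0,0,0.006,0,0,0]
    - [0,0,0.009,0,0,0]
    - [0,0,0.009,0,0,0]

```text
clock: 23.38
tcp_pos: [0.5939, -0.1346, 0.0727]
orientation: [0.251, -3.131, -0.001]
contact_force: [-1.3, 4.1, 4.3]
grip_width: 0.022
gripper_force: 59.7
```

```bash
python3 st.py
```

```text
tcp [ 0.5939 -0.1346  0.0727] tipz 0.008 F tower -0.51 5.67 4.01 M [1.53 0.42 0.  ] loc rel (.594,-.1325) -0.0004 -0.0021 23.625 0.0219 [ 2.510e-01 -3.131e+00 -1.000e-03]
```

Request:
apply_moves:
  rows:
    - [0,0.002,-0.001,0,0,0]
    - [0,0.004,-0.002,0,0,0]
    - [0,0.004,-0.002,0,0,0]

```text
clock: 24.0
tcp_pos: [0.5937, -0.1345, 0.0728]
orientation: [0.25, -3.131, 0.001]
contact_force: [0.1, 2.5, -0.0]
grip_width: 0.0218
gripper_force: 59.1
```

```bash
python3 st.py
```

```text
tcp [ 0.5937 -0.1344  0.0728] tipz 0.0081 F tower 0.25 2.17 -1.04 M [0.7  0.01 0.  ] loc rel (.594,-.1325) -0.0006 -0.0019 24.25 0.0219 [ 2.510e-01 -3.131e+00  1.000e-03]
```

Request:
apply_moves:
  rows:
    - [0,0,0,0,0,0]
    - [0,0,0,0,0,0]
    - [0,0,0,0,0,0]
    - [0,0,0,0,0,0]
    - [0,0,0,0,0,0]
  claw: 0.6

```text
clock: 24.88
tcp_pos: [0.5938, -0.134, 0.073]
orientation: [-0.251, 3.131, -0.0]
contact_force: [1.4, 0.2, 0.1]
grip_width: 0.0512
gripper_force: 0.0
```

Request:
apply_moves:
  rows:
    - [0,0,-0.08,0,0,0]
    - [0,0,-0.2,0,0,0]
    - [0,0,-0.4,0,0,0]
    - [0,0,-0.55,0,0,0]
    - [0,0,-0.55,0,0,0]

```text
clock: 25.5
tcp_pos: [0.596, -0.1346, 0.2141]
orientation: [-0.25, 3.125, -0.002]
contact_force: [-0.1, 0.7, -1.1]
grip_width: 0.0511
gripper_force: 0.0
```

```bash
python3 st.py; python3 - <<'E'
from h import *
s=r.grab_frame('side');t=r.grab_frame('top');w=r.grab_frame('wrist')
for n,p in(('side',s),('wrist',w),('top',t)):
    hsv=cv2.cvtColor(p['pixels'],cv2.COLOR_RGB2HSV);m=((hsv[...,0]<8)|(hsv[...,0]>172))&(hsv[...,1]>170)&(hsv[...,2]>60)
    l=cv2.connectedComponentsWithStats(m.astype(np.uint8))
    e=proj(p,[.594,-.1345,.110]);print(n,'expect mid',e.round(1),'top',proj(p,[.594,-.1345,.133]).round(1),'bottom',proj(p,[.594,-.1345,.087]).round(1))
    for q,c in zip(l[2],l[3]):
        if q[4]>40 and np.linalg.norm(c-e)<40: print(q,c.round(1))
E
```

```text
tcp [ 0.5934 -0.1338  0.21  ] tipz 0.1453 F tower 0.06 0.09 -0.48 M [-0.01  0.   -0.01] loc rel (.594,-.1325) -0.0008 -0.0012 25.75 0.051 [ 2.510e-01 -3.129e+00 -1.000e-03]
side expect mid [341.8 140.9] top [341.9 130.9] bottom [341.6 150.6]
[337 128  12  26 276] [342.3 140.6]
wrist expect mid [315.7 181.6] top [315.5 190. ] bottom [315.9 174.4]
[     0      0    640    400 255314] [319.7 199.4]
[304 176  28  26 547] [317.6 188.5]
top expect mid [398.5 184.3] top [400.3 183.1] bottom [396.8 185.4]
```

```bash
python3 -c "
from h import *
print(r.hand_in())"
```

```text
the job is handed in; nothing more can be done
None
```

I threaded the pin through both lugs into the base socket until its handle sat home on the upper lug (tip about 16 mm down), let go, and handed the job in at about 26 s; the verdict was not shown, and I viewed 12 pictures against the limit of 10.

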